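# Slide the sheet onto the right rails of the tray stand

## Robot

A 6-joint arm with a two-finger parallel gripper is mounted at the origin on a cart in front of the work surface, level with it; the furniture and walls round the work are solid. World frame = base frame: x ahead of the robot, y to its left, z up, the work surface at z = 0. Lengths are in mm, angles in rad, forces in N, time in s.
With the tool pointing down it reaches from about 425 to 925 mm from the base axis. Payload 12.5 kg.
Tool frame: the origin (TCP) lies at the centre of the arm's flange, where the gripper is bolted on; the fingertips stand 173 mm ahead of it and the grasp point (between the pads) lies hold_point_z ahead of it (hold_point_z is the distance from the TCP to the grasp point, in mm); z points along the fingers, y is the line along which they close (so a half turn about z gives the same grasp; the last joint's range is limited). The gripper opens to 85 mm and grips with 20 to 120 N. Pads are 22 mm wide; open, the fingers measure 114 mm over their backs; the gripper's body (76 mm by 85 mm) begins 54 mm behind the grasp point. The pads swing forward as they close: fully open they stand 13 mm farther back than shut.
Start: joints at [1.214, 0.491, 1.559, -0, 1.092, -0.106], TCP at [155.088, 605.452, 404.727] pointing down, gripper open.
Joint ranges: [-3.1, 3.1], [-0.84, 2.19], [0.05, 2.79], [-1.13, 4.28], [0.06, 2.93], [-2.69, 2.69]. Speed limits (rad/s): [2.22, 2.22, 2.79, 3.14, 3.14, 3.14].

## Interface

Orientations are given as a 3x3 rotation matrix whose columns are the frame's x, y, z axes.
In Python, from plant import * gives the robot as it stands.
- The arm moves only by the tool servo_tool, never from a script. Its arguments are lists of equal length, an entry for each row: "translation": the shift along the tool's x, y, z as a fraction of full scale, a list of three; "turn": the turn about the tool's z as a fraction of full scale. In form: {"translation": [[dx, dy, dz], ...], "turn": [turn, ...]}. A call has 1 to 20 rows; each row shifts and turns the commanded pose from where the row before left it, along the tool's axes as they then stand; what a row does not reach is not made up. Full scale, the value 1, is 0.5 m for a shift and 360 degrees for a turn. A row lasts 1/8 s, in which the tool goes at most 62.5 mm and 10.7 degrees, less where a joint would pass 70% of its speed; a pose out of reach is approached as far as the arm can. A call with a number of a shift or a turn outside -1 to 1 is refused whole. A call with a gripper value outside its range is refused whole. "grip" is the closure, from -1 (fully open) to 1 (shut), set as the call begins (left out, the last holds). The fingers move at their own pace and stop on an object; "newtons" is the grip in N (left out, the last holds). Time passes only in rows, so rows that do not move let the fingers close. It gives the time, the measured TCP pose, the force, the opening and the grip force at its end, in the units of the state.
- get_obs(): the state, without advancing time (a new reading comes with each control period).
- snapshot(name): name is "scene" or "side" or "wrist"; returns (picture, depth): 400x640x3 uint8, red, green, blue; 400x640 float32, mm along the optical axis (not along the pixel's ray), 0 where there is no reading.
- camera_model(name): a dict with "fx", "fy", "cx", "cy" (pixels), "R" (3x3) and "t" (3): a world point X has camera coordinates R X + t. Camera axes: x right, y down, z forward; pixel columns grow to the right and rows downward; lengths in mm; the calibration is good to about 2 mm. A picture is of the moment at which its call begins: read the wrist's pose just before it. camera_model takes no time and is no camera call; for the wrist camera it gives the pose at the moment of the call.
- close_job(): hands the job in; it is judged then, once.
The state is a dict: "time": time; "joint_pos": joint angles; "qvel": joint speeds; "effort": joint torques, N m; "tool_pos": TCP position; "tool_rot": TCP orientation; "force": force on the tool from outside, world axes, zero at the start; "wrist_torque": the same for the moment, N m; "gripper_width": finger opening in mm; "finger_force": force on a finger pad.
Only numpy, scipy, OpenCV 4.12 (cv2) and the standard library are available. Lean on these libraries where they do the work, as an engineer would, in place of code of your own. Each camera call takes 0.05 s, during which the arm holds its last target. There are 200 camera calls.

## Task

Take the aluminium sheet by its upright blue grip and slide it, rounded end first, into the grey tray stand, on the lowest of the stand's three rail pairs that clears whatever is standing inside the stand. Without forcing it against walls or rails, push it gently in until the sprung buffer hidden at the back pushes back firmly (10 to 15 N will do, never more than 20 N), then let go and leave the sheet lying flat on its rails against the buffer. Do not shift the things standing in and beside the stand.

Things in the scene. Friction and masses are not known exactly. Their poses are not given: they have to be found in the camera images.
- stand: Fixed grey tray stand, 164 mm deep, 134 wide, 128 high, closed top, open front mouth, no floor. Origin: middle of the mouth's plane at worktop level; +x leads inwards, +y to its left wall, z up. Clear width 126 mm; the front edges flare outwards over the last 16 mm. Three pairs of steel ledges, 12 mm wide, 3 thick, start 2 mm behind the mouth; tops 36, 64 and 92 mm above the worktop.
- stand_bay (a point): Point on the worktop inside the stand, 70 mm behind the mouth; one of scale, vial and carton stands within 30 mm of it. Beyond, at all three levels, is a 40 mm wide rubber buffer pad, its face 108 to 134 mm behind the mouth: different each time, told by no reading, to be felt. It gives way at about 4 N, then resists by 2 N more per mm, up to 14 mm.
- sheet_tail (a point): Middle of the leading edge (rounded corners) of the loose aluminium sheet, on its underside. +x points from the grip to this edge and beyond, +y to its left, z up. The sheet is 5 mm thick, 120 mm wide over 134 mm from this edge; then a 34 mm wide tongue with the grip runs to 239 mm. About 0.18 kg, balance point some 85 mm from this edge: it hangs nose-heavy from the grip.
- sheet_grip (a point): Centre of the gripping zone of the sheet's upright blue fin: 12 mm thick (across the sheet's y), 40 mm long (along x), its top 49 mm above the sheet's underside. This point is 200 mm behind the leading edge and 30 mm above the underside. Axes as sheet_tail.
- flat_scale: Closed black pocket scale lying flat, 126 x 68 x 23 mm high; origin at the centre of its underside. If it stands in the stand, the lowest rails (36 mm) are right.
- white_vial: Sample vial with white cap and a green band, 36 mm across, 56 mm high, upright; origin at the centre of its underside. If it stands in the stand, the middle rails (64 mm) are right.
- small_carton: Upright pale blue and violet folding carton, 56 x 34 x 70 mm high; origin at the centre of its underside. If it stands in the stand, the top rails (92 mm) are right.
Things that resemble listed ones, but are neither listed nor needed, are in the scene too. What is shaped like the white_vial but brown is not meant.

How it is judged:
By the outcome, as a careful person would: the job done as asked, in the order asked, and still so for the second after the job is handed in, with the robot touching nothing.
It also fails if it takes over 51 s, if anything falls off the work surface, if the arm or the gripper's body presses on something with over 40 N, if the wrist force passes 120 N, or if a joint passes its speed limit or range.

## Working session

There is one attempt and no reset: what is moved stays moved. The work goes in short steps, Python scripts to look and compute and a tool call to move; the robot and the scene stay as the last step left them, time stands still between calls to the robot, and variables do not carry over. Pictures are saved under pics/ and viewed, at most 10 in all, crops included, and the job is handed in when it is done.

Besides the shell and the picture viewer there is one more tool, called by a JSON object that holds its "api" and its "payload", one argument or row to a line. servo_tool: Moves the arm, as the interface text tells. Shift numbers are shares of 0.5 m and turn numbers shares of 360 degrees, none past 1 either way. Its arguments: {"type":"object","properties":{"translation":{"type":"array"},"turn":{"type":"array"},"grip":{"type":"number"},"newtons":{"type":"number"}},"required":["translation","turn"]}

```bash
mkdir -p pics; cat > h.py <<'E'
from plant import *
import numpy as np, cv2
def save(n,img): cv2.imwrite('pics/'+n+'.png',img[:,:,::-1])
def pts(name,d):
    c=camera_model(name); v,u=np.mgrid[0:400,0:640]
    P=np.stack([(u-c['cx'])/c['fx']*d,(v-c['cy'])/c['fy']*d,d],-1)
    return (P-np.array(c['t']))@np.array(c['R'])
E
python3 - <<'E'
from h import *
o=get_obs(); print({k:np.round(v,3).tolist() for k,v in o.items()})
try: print(hold_point_z)
except Exception as e: print(e)
for n in ['scene','side']:
    c=camera_model(n); im,d=snapshot(n); save(n+'0',im); P=pts(n,d); np.savez('pics/'+n+'0.npz',im=im,d=d,P=P)
    print(n,-np.array(c['R']).T@c['t'],c['fx'])
E
```

```text
{'time': 0.0, 'joint_pos': [1.214, 0.492, 1.559, -0.0, 1.092, -0.106], 'qvel': [-0.0, -0.001, -0.001, 0.0, -0.0, 0.001], 'effort': [-0.001, -61.842, -26.16, -0.0, 0.004, -0.0], 'tool_pos': [155.073, 605.424, 404.118], 'tool_rot': [[-0.969, 0.248, -0.0], [0.248, 0.969, -0.001], [0.0, -0.001, -1.0]], 'force': [-0.434, -0.024, 0.112], 'wrist_torque': [-0.008, -0.007, -0.039], 'finger_force': 0.0, 'gripper_width': 85.683}
154.70000000000002
scene [-354.53115073 -532.96109462  757.7462679 ] 409.08872227393664
side [ 459.74813678 -480.26886242 1011.82903422] 403.6263146324401
```

View pics/scene0.png

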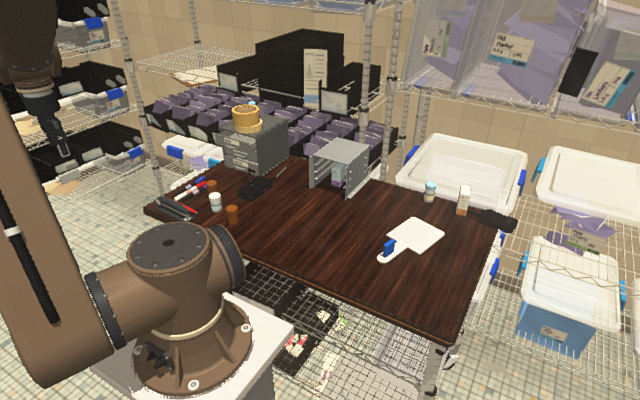

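View pics/side0.png

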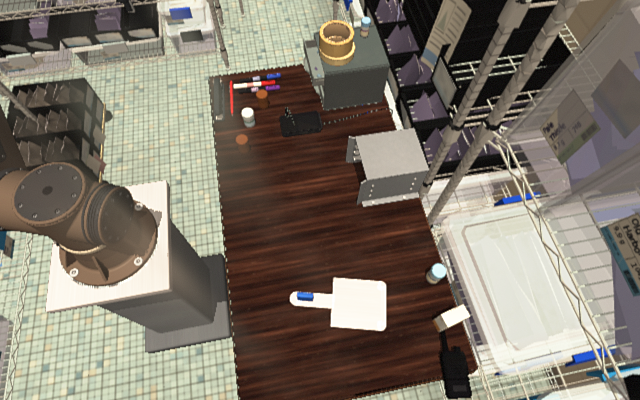

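The scene view shows the stand at about (340,165) with something violet inside at (338,178). The sheet is at (415,235) with its blue grip at (388,247). In the side view the stand roof is at (392,157), the sheet at (358,303) and the grip at (305,296).

```bash
python3 - <<'E'
from h import *
z=np.load('pics/scene0.npz'); im,P=z['im'],z['P']
cv2.imwrite('pics/c1.png',cv2.resize(im[120:220,280:420,::-1],None,fx=5,fy=5,interpolation=cv2.INTER_CUBIC))
def rect(m,P,tag):
    n,l,s,c=cv2.connectedComponentsWithStats(m.astype(np.uint8))
    for i in range(1,n):
        if s[i,4]>60:
            Q=P[l==i]; r=cv2.minAreaRect(Q[:,:2].astype(np.float32)); print(tag,s[i].tolist(),'med',np.median(Q,0).round(1),'rect',np.round(r[0],1),np.round(r[1],1),round(r[2],2))
for n in ['scene','side']:
    z=np.load(f'pics/{n}0.npz'); im,P,d=z['im'],z['P'],z['d']; Z=P[...,2]
    on=(d>0)&(P[...,0]>300)&(P[...,0]<1000)&(P[...,1]>-450)&(P[...,1]<500)
    hsv=cv2.cvtColor(im,cv2.COLOR_RGB2HSV)
    rect(on&(Z>120)&(Z<136),P,n+' roof')
    rect(on&(Z>-3)&(Z<16)&(hsv[...,2]>150)&(hsv[...,1]<70),P,n+' sheet')
    rect(on&(hsv[...,0]>105)&(hsv[...,0]<125)&(hsv[...,1]>150)&(Z>10)&(Z<60),P,n+' grip')
    m=on&(Z>10)&(Z<110)&(abs(hsv[...,0].astype(int)-125)<30)&(hsv[...,1]>30)
    rect(m,P,n+' blueviolet')
E
```

```text
scene roof [215, 125, 73, 26, 300] med [619.9 330.5 127.8] rect [682.5 352.4] [128.7 273.5] 54.15
scene roof [308, 137, 62, 32, 942] med [754.8  47.  130.2] rect [758.4  52.5] [144.9 185. ] 88.87
scene sheet [396, 166, 20, 19, 97] med [ 926.9 -113.7   -1. ] rect [ 929.3 -122.3] [138.7  58.7] 34.33
scene sheet [409, 167, 90, 32, 767] med [ 9.655e+02 -2.905e+02  4.000e-01] rect [ 961.1 -293.6] [ 77.9 312.6] 0.19
scene sheet [347, 176, 24, 22, 109] med [756.5 -21.6   5.3] rect [764.6 -21.1] [165.8  15.6] 0.33
scene sheet [377, 217, 68, 46, 1420] med [ 589.6 -278.2    7. ] rect [ 563.1 -271.4] [125.3 247.6] 74.62
scene grip [383, 239, 12, 18, 128] med [ 472.2 -252.5   38.4] rect [ 476.8 -251.2] [11.4 37.4] 73.43
scene blueviolet [383, 239, 12, 18, 158] med [ 472.2 -252.4   36.6] rect [ 478.5 -250.5] [13.4 40.3] 74.3
side roof [303, 60, 86, 24, 333] med [705.  321.3 127.6] rect [697.5 334.3] [ 81.1 253.7] 67.13
side roof [348, 127, 81, 57, 2835] med [761.7  46.9 129.5] rect [756.6  53.8] [180.1 146.7] 0.28
side sheet [362, 192, 57, 15, 292] med [760.5 -23.5   4.5] rect [763.1 -23.3] [ 16.4 162.2] 89.93
side sheet [447, 210, 36, 15, 171] med [ 945.3 -112.4   -1.2] rect [ 946.7 -111.4] [105.1  26.5] 3.5
side sheet [462, 223, 72, 122, 2796] med [ 9.672e+02 -3.084e+02 -4.000e-01] rect [ 966.3 -293.2] [ 69.9 313.4] 0.62
side sheet [290, 277, 97, 54, 3144] med [ 596.3 -280.8    6.4] rect [ 558.9 -273.2] [121.7 239.4] 74.53
side grip [298, 293, 15, 7, 95] med [ 479.5 -254.5   48.4] rect [ 480.6 -252.8] [ 9.9 34. ] 74.85
side blueviolet [297, 292, 16, 9, 132] med [ 479.4 -254.2   48.4] rect [ 479.7 -251.5] [11.9 36.4] 75.74
```

View pics/c1.png

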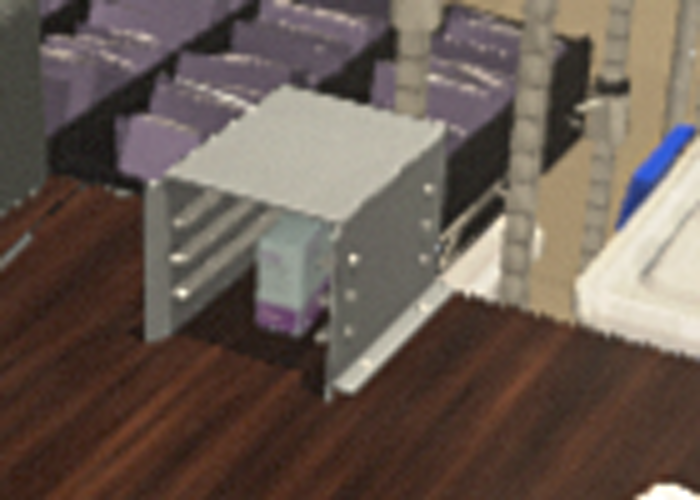

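The thing inside the stand is pale blue with violet, so it is the carton, and the top rails (92 mm) are right. I'm moving over the sheet grip, keeping clear of the base.

{"api": "servo_tool", "payload": {
  "translation": [
    [-0.1025,-0.044,0],
    [-0.1025,-0.044,0],
    [-0.1025,-0.044,0],
    [-0.1025,-0.044,0],
    [-0.1025,-0.044,0],
    [-0.1025,-0.044,0],
    [-0.0635,-0.087,0],
    [-0.0635,-0.087,0],
    [-0.0635,-0.087,0],
    [-0.0635,-0.087,0],
    [-0.0635,-0.087,0],
    [-0.0635,-0.087,0],
    [-0.007,-0.089,0],
    [-0.007,-0.089,0],
    [-0.007,-0.089,0],
    [-0.007,-0.089,0],
    [-0.007,-0.089,0],
    [-0.007,-0.089,0],
    [-0.007,-0.089,0],
    [-0.007,-0.089,0]
  ],
  "turn": [0,0,0,0,0,0,0,0,0,0,0,0,0,0,0,0,0,0,0,0]
}}

```text
time: 2.6
tool_pos: [478.3, -252.1, 404.5]
tool_rot: [[-0.969, 0.248, -0.0], [0.248, 0.969, 0.0], [0.0, 0.0, -1.0]]
force: [1.1, 0.8, 0.2]
gripper_width: 85.6
finger_force: 0.0
```

{"api": "servo_tool", "payload": {
  "translation": [
    [0,0,0],
    [0,0,0],
    [0,0,0]
  ],
  "turn": [0,0,0]
}}

```text
time: 2.98
tool_pos: [478.9, -249.7, 404.7]
tool_rot: [[-0.969, 0.247, -0.0], [0.247, 0.969, 0.0], [0.0, 0.0, -1.0]]
force: [-0.2, -0.3, 0.6]
gripper_width: 85.2
finger_force: 0.0
```

```bash
cat >> h.py <<'E'
def rect(m,P,tag,mn=60):
    n,l,s,c=cv2.connectedComponentsWithStats(m.astype(np.uint8))
    for i in range(1,n):
        if s[i,4]>mn:
            Q=P[l==i]; r=cv2.minAreaRect(Q[:,:2].astype(np.float32)); print(tag,s[i].tolist(),'med',np.median(Q,0).round(1),'rect',np.round(r[0],1),np.round(r[1],1),round(r[2],2))
def st():
    o=get_obs(); R=np.array(o['tool_rot']); print('t',round(o['time'],2),'tcp',np.round(o['tool_pos'],1),'yaw_y',round(float(np.degrees(np.arctan2(-R[0,1],R[1,1]))),2),'F',np.round(o['force'],1),'w',round(o['gripper_width'],1),'ff',round(o['finger_force'],1)); return o
E
python3 - <<'E'
from h import *
st(); im,d=snapshot('wrist'); save('w1',im); P=pts('wrist',d); Z=P[...,2]
hsv=cv2.cvtColor(im,cv2.COLOR_RGB2HSV)
b=(hsv[...,0]>105)&(hsv[...,0]<125)&(hsv[...,1]>130)
rect(b&(Z>44)&(Z<60),P,'fintop'); rect(b,P,'fin')
rect((hsv[...,2]>140)&(hsv[...,1]<70)&(Z>0)&(Z<15)&(d>0),P,'sheet',500)
E
```

```text
t 2.98 tcp [ 478.9 -249.7  404.7] yaw_y -14.3 F [-0.2 -0.3  0.6] w 85.2 ff 0.0
fintop [315, 166, 10, 35, 311] med [ 478.9 -249.9   49.3] rect [ 479.  -249.6] [10.  38.7] 75.49
fin [315, 161, 10, 40, 356] med [ 476.1 -249.2   49.2] rect [ 448.5 -241.8] [ 10.4 101.7] 75.37
sheet [272, 144, 93, 169, 9245] med [ 588.6 -273.3    5.6] rect [ 559.8 -272.5] [121.8 243.4] 74.64
sheet [510, 273, 14, 58, 601] med [725.2 -20.7   3.6] rect [729.5 -20. ] [16.4 96. ] 89.84
```

View pics/w1.png

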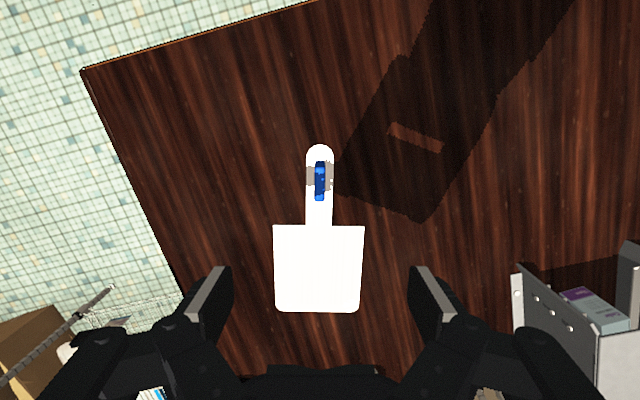

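The fin is at pixel (320,180), under the gripper: top 49 mm, centre about (479,-250), yaw about -15°. I'm going down and gripping.

{"api": "servo_tool", "payload": {
  "translation": [
    [-0.002,0,0.08],
    [0,0,0.08],
    [0,0,0.08],
    [0,0,0.08],
    [0,0,0.06],
    [0,0,0.04],
    [0,0,0.019],
    [0,0,0],
    [0,0,0],
    [0,0,0]
  ],
  "turn": [0.002,0,0,0,0,0,0,0,0,0]
}}

```text
time: 4.28
tool_pos: [479.9, -250.9, 186.0]
tool_rot: [[-0.966, 0.26, 0.001], [0.26, 0.966, -0.001], [-0.001, -0.0, -1.0]]
force: [-0.9, -0.5, -0.4]
gripper_width: 85.2
finger_force: 0.0
```

{"api": "servo_tool", "payload": {
  "translation": [
    [0,0,0],
    [0,0,0],
    [0,0,0],
    [0,0,0],
    [0,0,0],
    [0,0,0],
    [0,0,0],
    [0,0,0],
    [0,0,0],
    [0,0,0]
  ],
  "turn": [0,0,0,0,0,0,0,0,0,0],
  "grip": 1,
  "newtons": 100
}}

```text
time: 5.52
tool_pos: [479.8, -250.9, 185.3]
tool_rot: [[-0.966, 0.26, 0.0], [0.26, 0.966, -0.0], [-0.0, -0.0, -1.0]]
force: [-0.9, 0.2, 6.0]
gripper_width: 11.2
finger_force: 97.8
```

{"api": "servo_tool", "payload": {
  "translation": [
    [0,0,-0.01],
    [0,0,-0.02],
    [0,0,-0.03],
    [0,0,-0.03],
    [0,0,-0.03],
    [0,0,-0.03],
    [0,0,-0.03],
    [0,0,-0.03],
    [0,0,-0.02],
    [0,0,0],
    [0,0,0]
  ],
  "turn": [0,0,-0.006,-0.006,-0.006,-0.006,-0.006,-0.006,-0.006,0,0]
}}

```text
time: 6.9
tool_pos: [479.6, -250.8, 300.0]
tool_rot: [[-1.0, 0.0, -0.0], [0.0, 1.0, 0.0], [0.0, 0.0, -1.0]]
force: [-0.6, 0.8, -0.9]
gripper_width: 10.7
finger_force: 97.3
```

```bash
python3 - <<'E'
from h import *
o=st(); tp=np.array(o['tool_pos'])
from numpy.linalg import svd
for n in ['side','scene','wrist']:
    im,d=snapshot(n); np.savez(f'pics/{n}2.npz',im=im,d=d,P=pts(n,d)); save(n+'2',im)
    P=pts(n,d); Z=P[...,2]; hsv=cv2.cvtColor(im,cv2.COLOR_RGB2HSV)
    D=P-tp; m=(d>0)&(D[...,0]>75)&(D[...,0]<200)&(abs(D[...,1])<60)&(Z>80)&(Z<140)
    if m.sum()>50:
        Q=P[m]; A=np.c_[Q[:,0]-tp[0],Q[:,1]-tp[1],np.ones(len(Q))]; c=np.linalg.lstsq(A,Q[:,2],rcond=None)[0]
        print(n,'plane slopes deg',np.degrees(np.arctan(c[:2])).round(2),'top z at grip',c[2].round(1)); rect(m,P,n+' sheet',200)
    # stand walls
    on=(d>0)&(P[...,0]>640)&(P[...,0]<860)&(P[...,1]>-60)&(P[...,1]<160)
    rect(on&(Z>122)&(Z<138),P,n+' roof',200)
    m=on&(Z>20)&(Z<125)
    rect(m&(P[...,1]<0),P,n+' rwall'); rect(m&(P[...,1]>90),P,n+' lwall')
E
```

```text
t 6.9 tcp [ 479.6 -250.8  300. ] yaw_y -0.02 F [-0.6  0.8 -0.9] w 10.7 ff 97.3
side plane slopes deg [-0.2  0.1] top z at grip 121.1
side sheet [332, 247, 65, 60, 2834] med [ 616.  -253.5  120.7] rect [ 617.2 -251. ] [124.7 119.6] 0.0
side roof [353, 127, 76, 57, 2806] med [762.4  47.3 129.6] rect [756.3  51.5] [180.4 141.8] 0.43
side rwall [357, 170, 72, 32, 1174] med [754.8 -14.4  76.3] rect [755.4 -14.7] [181.   10.1] 1.69
side lwall [346, 136, 15, 24, 242] med [680.2 117.6  67.6] rect [684.8 113.9] [16.8 41.3] 73.54
scene plane slopes deg [-0.07  0.06] top z at grip 121.3
scene sheet [409, 186, 27, 28, 387] med [ 619.6 -288.2  121. ] rect [ 621.5 -286.2] [133.9  65.9] 14.59
scene roof [308, 137, 62, 32, 929] med [754.8  48.  130.3] rect [755.7  55.2] [183.1 145.1] 0.86
scene rwall [343, 148, 26, 48, 596] med [751.3 -13.2  73.1] rect [755.4  -8.5] [185.4  20.4] 1.61
scene lwall [308, 156, 28, 29, 461] med [703.5 117.   65. ] rect [745.8 112.2] [ 23.2 166.6] 85.89
wrist plane slopes deg [0.65 0.04] top z at grip 118.8
wrist rwall [539, 372, 23, 25, 146] med [665.6 -17.6  30.6] rect [671.1 -15.2] [16.1  4.4] 25.36
```

View pics/wrist2.png

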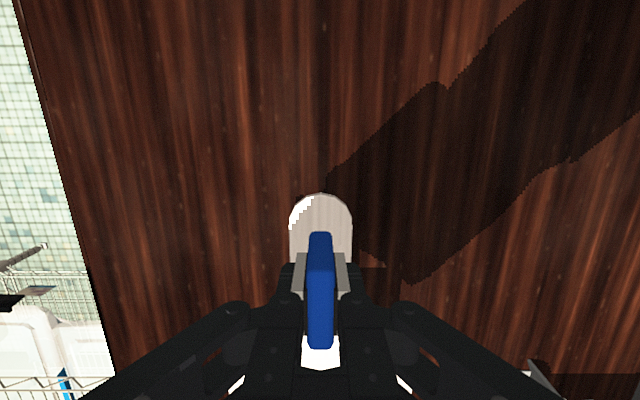

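The fin is held squarely at pixel (320,290), and the sheet hangs level with its underside at about 115 mm. Next I'm fitting the stand's and sheet's edges.

```bash
cat >> h.py <<'E'
def edges(Q,ax,lo,hi,step=4):
    # extents of the other axis, binned along ax; robust line fit -> (angle deg, value at mid)
    o=1-ax; r=[]
    for b in np.arange(lo,hi,step):
        q=Q[(Q[:,ax]>=b)&(Q[:,ax]<b+step)]
        if len(q)>4: r.append((b+step/2,q[:,o].min(),q[:,o].max()))
    r=np.array(r); mid=(lo+hi)/2; out=[]
    for k in (1,2):
        p=np.polyfit(r[:,0]-mid,r[:,k],1)
        e=abs(np.polyval(p,r[:,0]-mid)-r[:,k]); g=e<=np.percentile(e,80); p=np.polyfit(r[g,0]-mid,r[g,k],1)
        out.append((round(float(np.degrees(np.arctan(p[0]))),2),round(float(p[1]),1)))
    return out
E
python3 - <<'E'
from h import *
for n in ['side','scene']:
    z=np.load(f'pics/{n}2.npz'); P,d,im=z['P'],z['d'],z['im']; Z=P[...,2]
    R=P[(d>0)&(abs(Z-130)<4)&(P[...,0]>640)&(P[...,0]<870)&(P[...,1]>-50)&(P[...,1]<150)]
    print(n,'roof z',np.median(R[:,2]).round(1),'ylo,yhi along x 700-820',edges(R,0,700,820),'xlo,xhi along y 5-100',edges(R,1,5,100))
    W=P[(d>0)&(Z>20)&(Z<120)&(P[...,0]>700)&(P[...,0]<830)&(P[...,1]>-35)&(P[...,1]<0)]
    A=np.c_[W[:,0]-765,W[:,2]-70,np.ones(len(W))]; c=np.linalg.lstsq(A,W[:,1],rcond=None)[0]; print(' rwall y(765)',c[2].round(2),'yaw',np.degrees(c[0]).round(2),'tilt',np.degrees(c[1]).round(2))
    S=P[(d>0)&(abs(Z-121)<5)&(P[...,0]>550)&(P[...,0]<700)&(P[...,1]>-320)&(P[...,1]<-180)]
    print(' sheet along x 560-660',edges(S,0,560,660),'along y -290..-210',edges(S,1,-290,-210))
    F=P[(d>0)&(Z>20)&(Z<122)&(P[...,0]>640)&(P[...,0]<690)&(P[...,1]>-60)&(P[...,1]<150)]
    for s,m in (('R',F[:,1]<10),('L',F[:,1]>95)):
        q=F[m]; 
        if len(q)>20: print(' flare',s,'x min p2',np.percentile(q[:,0],2).round(1),'y range',np.percentile(q[:,1],[2,98]).round(1),len(q))
    C=P[(d>0)&(Z>10)&(Z<100)&(P[...,0]>690)&(P[...,0]<820)&(P[...,1]>5)&(P[...,1]<98)]
    print(' inside',len(C),np.percentile(C,[2,50,98],axis=0).round(0).tolist() if len(C) else '')
E
```

```text
side roof z 129.7 ylo,yhi along x 700-820 [(0.15, -14.4), (-0.14, 117.8)] xlo,xhi along y 5-100 [(0.24, 683.0), (0.24, 844.3)]
 rwall y(765) -14.32 yaw -0.33 tilt -0.09
 sheet along x 560-660 [(-0.08, -310.9), (-0.03, -192.3)] along y -290..-210 [(0.61, 550.9), (0.41, 678.6)]
 flare R x min p2 665.6 y range [-20.9 -12.1] 147
 flare L x min p2 666.5 y range [105.6 124.1] 196
 inside 0 
scene roof z 130.4 ylo,yhi along x 700-820 [(-0.12, -12.0), (-1.37, 116.7)] xlo,xhi along y 5-100 [(0.06, 682.6), (0.32, 841.1)]
 rwall y(765) -13.18 yaw -0.34 tilt -0.07
 sheet along x 560-660 [(-0.39, -308.9), (-23.06, -236.4)] along y -290..-210 [(18.24, 566.6), (-46.53, 655.4)]
 flare R x min p2 663.1 y range [-20.2  -0.2] 71
 flare L x min p2 664.4 y range [107.1 127. ] 165
 inside 280 [[724.0, 38.0, 12.0], [732.0, 48.0, 52.0], [778.0, 73.0, 75.0]]
```

Stand centre line is at y about 52.3, yaw about -0.2°, mouth plane x about 681, and the flare tips are at 665. I'm moving in front of it with the underside at about 97 mm.

{"api": "servo_tool", "payload": {
  "translation": [
    [0.006,0.02,0],
    [0.006,0.045,0.003],
    [0.007,0.06,0.003],
    [0.007,0.06,0.003],
    [0.007,0.06,0.003],
    [0.007,0.06,0.003],
    [0.007,0.06,0.003],
    [0.007,0.06,0.003],
    [0.007,0.06,0.003],
    [0.007,0.06,0.003],
    [0.006,0.04,0.003],
    [0.005,0.023,0.003],
    [0,0,0.003],
    [0,0,0],
    [0,0,0],
    [0,0,0]
  ],
  "turn": [0,0,0,0,0,0,0,0,0,0,0,0,0,0,0,0]
}}

```text
time: 9.05
tool_pos: [440.1, 52.7, 282.2]
tool_rot: [[-1.0, 0.0, 0.0], [0.0, 1.0, 0.0], [-0.0, 0.0, -1.0]]
force: [0.7, 0.5, -1.3]
gripper_width: 11.1
finger_force: 97.4
```

```bash
python3 - <<'E'
from h import *
o=st(); tp=np.array(o['tool_pos'])
for n in ['side','scene']:
    im,d=snapshot(n); save(n+'3',im); P=pts(n,d); Z=P[...,2]
    R=P[(d>0)&(abs(Z-130)<4)&(P[...,0]>690)&(P[...,0]<840)&(P[...,1]>-50)&(P[...,1]<150)]
    print(n,'roof',edges(R,0,700,820))
    S=P[(d>0)&(abs(Z-103)<6)&(P[...,0]>500)&(P[...,0]<660)&(P[...,1]>-30)&(P[...,1]<135)]
    A=np.c_[S[:,0]-tp[0]-200,S[:,1]-tp[1],np.ones(len(S))]; c=np.linalg.lstsq(A,S[:,2],rcond=None)[0]
    print(' sheet n',len(S),'slopes',np.degrees(c[:2]).round(2),'lead top z',c[2].round(1),edges(S,0,530,620),'along y',edges(S,1,10,90))
s=cv2.imread('pics/side3.png')[100:260,250:450]; c=cv2.imread('pics/scene3.png')[110:250,270:445]
cv2.imwrite('pics/c3.png',np.vstack([cv2.resize(s,(350,280)),cv2.resize(c,(350,280))]))
E
```

```text
t 9.05 tcp [440.1  52.7 282.2] yaw_y -0.02 F [ 0.7  0.5 -1.3] w 11.1 ff 97.4
side roof [(-0.92, -14.6), (-0.84, 117.9)]
 sheet n 2059 slopes [-0.26  0.09] lead top z 102.9 [(0.1, -7.8), (-0.11, 111.0)] along y [(-0.12, 505.2), (0.43, 639.0)]
scene roof [(-0.14, -12.0), (-0.33, 116.3)]
 sheet n 698 slopes [-0.13  0.31] lead top z 103.6 [(0.43, -5.8), (15.21, 91.6)] along y [(42.19, 522.9), (-2.46, 637.0)]
```

View pics/c3.png

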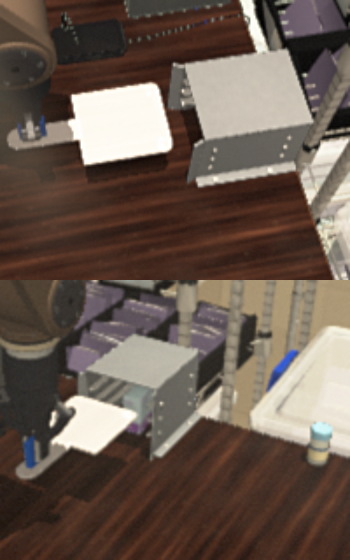

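The crops show the sheet (upper crop, about (125,125)) lined up with the mouth and level with its top at about 102 mm. I'm feeding it in.

{"api": "servo_tool", "payload": {
  "translation": [
    [-0.01,0.0006,0],
    [-0.016,0,0],
    [-0.016,0,0],
    [-0.016,0,0],
    [-0.016,0,0],
    [-0.016,0,0],
    [-0.016,0,0],
    [-0.016,0,0],
    [-0.01,0,0],
    [0,0,0],
    [0,0,0]
  ],
  "turn": [0.0006,0,0,0,0,0,0,0,0,0,0]
}}

```text
time: 10.52
tool_pos: [505.9, 53.2, 282.2]
tool_rot: [[-1.0, 0.003, -0.0], [0.003, 1.0, 0.0], [0.0, 0.0, -1.0]]
force: [0.8, 0.1, -1.1]
gripper_width: 10.7
finger_force: 97.4
```

{"api": "servo_tool", "payload": {
  "translation": [
    [-0.01,0,0],
    [-0.016,0,0],
    [-0.016,0,0],
    [-0.016,0,0],
    [-0.01,0,0],
    [0,0,0],
    [0,0,0]
  ],
  "turn": [0,0,0,0,0,0,0]
}}

```text
time: 11.4
tool_pos: [539.9, 53.1, 282.1]
tool_rot: [[-1.0, 0.003, -0.0], [0.003, 1.0, 0.0], [0.0, 0.0, -1.0]]
force: [0.9, 0.0, -0.6]
gripper_width: 11.0
finger_force: 97.4
```

{"api": "servo_tool", "payload": {
  "translation": [
    [-0.01,0,0],
    [-0.016,0,0],
    [-0.016,0,0],
    [-0.016,0,0],
    [-0.01,0,0],
    [0,0,0],
    [0,0,0]
  ],
  "turn": [0,0,0,0,0,0,0]
}}

```text
time: 12.28
tool_pos: [573.9, 53.0, 282.1]
tool_rot: [[-1.0, 0.003, -0.0], [0.003, 1.0, 0.0], [0.0, 0.0, -1.0]]
force: [-0.5, 0.1, -1.2]
gripper_width: 11.1
finger_force: 97.4
```

```bash
python3 - <<'E'
from h import *
st()
n='side'; im,d=snapshot(n); P=pts(n,d); Z=P[...,2]
S=P[(d>0)&(abs(Z-103)<6)&(P[...,0]>500)&(P[...,0]<664)&(P[...,1]>-30)&(P[...,1]<135)]
print('sheet',np.median(S[:,2]).round(1),edges(S,0,642,664,4))
R=P[(d>0)&(abs(Z-130)<4)&(P[...,0]>690)&(P[...,0]<840)&(P[...,1]>-50)&(P[...,1]<150)]
print('roof',edges(R,0,700,820))
save('s4',cv2.resize(im[110:220,280:440],None,fx=4,fy=4,interpolation=cv2.INTER_CUBIC))
E
```

```text
t 12.28 tcp [573.9  53.  282.1] yaw_y -0.18 F [-0.5  0.1 -1.2] w 11.1 ff 97.4
sheet 103.1 [(9.46, -6.2), (-4.46, 110.9)]
roof [(-0.11, -14.6), (-0.6, 118.1)]
```

View pics/s4.png

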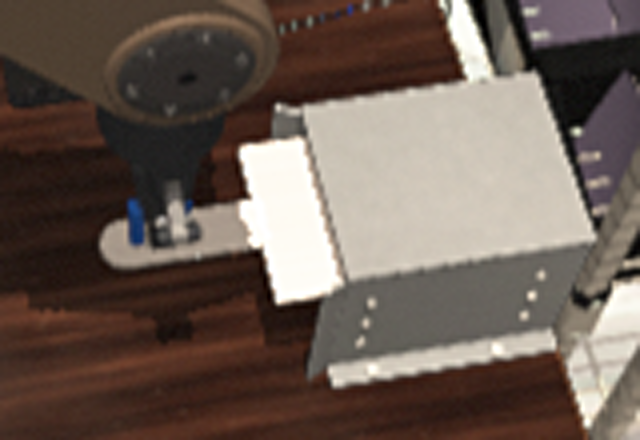

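The sheet is centred in the mouth, at crop (290,220), and nothing touches. I'm lowering it onto the rails.

{"api": "servo_tool", "payload": {
  "translation": [
    [0,0,0.002],
    [0,0,0.002],
    [0,0,0.002],
    [0,0,0.001],
    [0,0,0],
    [0,0,0]
  ],
  "turn": [0,0,0,0,0,0]
}}

```text
time: 13.08
tool_pos: [574.1, 53.0, 278.7]
tool_rot: [[-1.0, 0.003, 0.0], [0.003, 1.0, 0.0], [-0.0, 0.0, -1.0]]
force: [-0.6, 0.2, -1.1]
gripper_width: 10.9
finger_force: 97.4
```

{"api": "servo_tool", "payload": {
  "translation": [
    [0,0,0.001],
    [0,0,0],
    [0,0,0]
  ],
  "turn": [0,0,0]
}}

```text
time: 13.45
tool_pos: [574.1, 53.0, 278.2]
tool_rot: [[-1.0, 0.003, 0.0], [0.003, 1.0, 0.0], [-0.0, 0.0, -1.0]]
force: [0.5, 0.8, -2.0]
gripper_width: 10.8
finger_force: 97.4
```

{"api": "servo_tool", "payload": {
  "translation": [
    [0,0,0.001],
    [0,0,0],
    [0,0,0]
  ],
  "turn": [0,0,0]
}}

```text
time: 13.82
tool_pos: [574.1, 53.0, 277.7]
tool_rot: [[-1.0, 0.003, 0.0], [0.003, 1.0, 0.0], [-0.0, 0.0, -1.0]]
force: [0.2, -0.3, -2.0]
gripper_width: 10.4
finger_force: 97.4
```

{"api": "servo_tool", "payload": {
  "translation": [
    [0,0,0.001],
    [0,0,0],
    [0,0,0]
  ],
  "turn": [0,0,0]
}}

```text
time: 14.2
tool_pos: [574.1, 53.0, 277.3]
tool_rot: [[-1.0, 0.003, 0.0], [0.003, 1.0, 0.0], [-0.0, 0.0, -1.0]]
force: [0.2, 0.4, -0.3]
gripper_width: 10.6
finger_force: 97.6
```

```bash
python3 -c "
from h import *
o=st(); print(np.round(o['wrist_torque'],3))"
```

```text
t 14.2 tcp [574.1  53.  277.3] yaw_y -0.18 F [ 0.2  0.4 -0.3] w 10.6 ff 97.6
[-0.032  0.053 -0.034]
```

{"api": "servo_tool", "payload": {
  "translation": [
    [0,0,0.001],
    [0,0,0],
    [0,0,0]
  ],
  "turn": [0,0,0]
}}

```text
time: 14.58
tool_pos: [574.0, 53.0, 276.9]
tool_rot: [[-1.0, 0.003, 0.0], [0.003, 1.0, 0.0], [-0.0, 0.0, -1.0]]
force: [-1.6, -0.4, 3.5]
gripper_width: 10.6
finger_force: 98.0
```

```bash
python3 -c "
from h import *
o=st(); print(np.round(o['wrist_torque'],3))"
```

```text
t 14.57 tcp [574.   53.  276.9] yaw_y -0.18 F [-1.6 -0.4  3.5] w 10.6 ff 98.0
[-0.018  0.134 -0.041]
```

The sheet is touching the rails. I'm easing up 0.3 mm and sliding in.

{"api": "servo_tool", "payload": {
  "translation": [
    [0,0,-0.0006],
    [-0.005,0,0],
    [-0.006,0,0],
    [-0.006,0,0],
    [-0.005,0,0],
    [-0.002,0,0],
    [0,0,0]
  ],
  "turn": [0,0,0,0,0,0,0]
}}

```text
time: 15.45
tool_pos: [586.2, 52.9, 277.0]
tool_rot: [[-1.0, 0.003, 0.001], [0.003, 1.0, 0.0], [-0.001, 0.0, -1.0]]
force: [-1.4, 0.0, 2.8]
gripper_width: 11.4
finger_force: 98.0
```

{"api": "servo_tool", "payload": {
  "translation": [
    [-0.003,0,0],
    [-0.003,0,0],
    [-0.002,0,0],
    [0,0,0],
    [0,0,0]
  ],
  "turn": [0,0,0,0,0]
}}

```text
time: 16.08
tool_pos: [590.2, 52.9, 277.0]
tool_rot: [[-1.0, 0.003, 0.0], [0.003, 1.0, 0.0], [-0.0, 0.0, -1.0]]
force: [-0.9, 0.2, 2.3]
gripper_width: 10.7
finger_force: 98.0
```

{"api": "servo_tool", "payload": {
  "translation": [
    [-0.003,0,0],
    [-0.003,0,0],
    [-0.002,0,0],
    [0,0,0]
  ],
  "turn": [0,0,0,0]
}}

```text
time: 16.58
tool_pos: [593.8, 52.9, 277.0]
tool_rot: [[-1.0, 0.003, -0.001], [0.003, 1.0, 0.0], [0.001, 0.0, -1.0]]
force: [-6.6, 0.4, 6.9]
gripper_width: 11.1
finger_force: 98.6
```

{"api": "servo_tool", "payload": {
  "translation": [
    [-0.002,0,0],
    [-0.002,0,0],
    [0,0,0]
  ],
  "turn": [0,0,0]
}}

```text
time: 16.95
tool_pos: [595.4, 53.0, 277.0]
tool_rot: [[-1.0, 0.003, -0.003], [0.003, 1.0, 0.0], [0.003, 0.0, -1.0]]
force: [-10.7, 0.0, 9.1]
gripper_width: 11.2
finger_force: 98.9
```

{"api": "servo_tool", "payload": {
  "translation": [
    [-0.001,0,-0.0006],
    [-0.001,0,0],
    [0,0,0],
    [0,0,0]
  ],
  "turn": [0,0,0,0]
}}

```text
time: 17.45
tool_pos: [596.2, 52.9, 277.0]
tool_rot: [[-1.0, 0.003, -0.003], [0.003, 1.0, 0.0], [0.003, 0.0, -1.0]]
force: [-11.3, -0.5, 7.3]
gripper_width: 10.9
finger_force: 98.8
```

```bash
python3 -c "
from h import *
o=st(); print(np.round(o['wrist_torque'],3))"
```

```text
t 17.45 tcp [596.2  52.9 277. ] yaw_y -0.18 F [-11.3  -0.5   7.3] w 10.9 ff 98.8
[-0.051  1.006 -0.047]
```

{"api": "servo_tool", "payload": {
  "translation": [
    [-0.001,0,-0.0006],
    [-0.001,0,0],
    [-0.0006,0,0],
    [0,0,0],
    [0,0,0]
  ],
  "turn": [0,0,0,0,0]
}}

```text
time: 18.08
tool_pos: [597.4, 52.9, 277.1]
tool_rot: [[-1.0, 0.003, -0.004], [0.003, 1.0, 0.0], [0.004, 0.0, -1.0]]
force: [-10.9, -0.1, 5.8]
gripper_width: 11.0
finger_force: 98.7
```

{"api": "servo_tool", "payload": {
  "translation": [
    [-0.001,0,0],
    [-0.001,0,0],
    [-0.001,0,0],
    [0,0,0],
    [0,0,0]
  ],
  "turn": [0,0,0,0,0]
}}

```text
time: 18.7
tool_pos: [598.6, 53.0, 277.1]
tool_rot: [[-1.0, 0.003, -0.005], [0.003, 1.0, 0.0], [0.005, 0.0, -1.0]]
force: [-14.0, 0.8, 7.5]
gripper_width: 10.8
finger_force: 98.7
```

The buffer is pushing back at 14 N. I'm easing back gently so it doesn't kick the sheet out on release.

{"api": "servo_tool", "payload": {
  "translation": [
    [0.002,0,0],
    [0.002,0,0],
    [0.002,0,0],
    [0.002,0,0],
    [0,0,0],
    [0,0,0]
  ],
  "turn": [0,0,0,0,0,0]
}}

```text
time: 19.45
tool_pos: [595.9, 52.9, 277.5]
tool_rot: [[-1.0, 0.003, -0.0], [0.003, 1.0, 0.0], [0.0, 0.0, -1.0]]
force: [-0.2, 0.7, -0.8]
gripper_width: 10.8
finger_force: 97.8
```

{"api": "servo_tool", "payload": {
  "translation": [
    [0.001,0,0],
    [0,0,0],
    [0,0,0]
  ],
  "turn": [0,0,0]
}}

```text
time: 19.82
tool_pos: [595.4, 52.9, 277.6]
tool_rot: [[-1.0, 0.003, 0.0], [0.003, 1.0, 0.0], [-0.0, 0.0, -1.0]]
force: [1.2, -0.8, -1.1]
gripper_width: 10.9
finger_force: 97.7
```

{"api": "servo_tool", "payload": {
  "translation": [
    [-0.001,0,0.0006],
    [-0.001,0,0],
    [0,0,0],
    [0,0,0]
  ],
  "turn": [0,0,0,0]
}}

```text
time: 20.32
tool_pos: [595.9, 52.9, 277.3]
tool_rot: [[-1.0, 0.003, -0.001], [0.003, 1.0, 0.0], [0.001, 0.0, -1.0]]
force: [-5.4, -0.0, 2.2]
gripper_width: 11.0
finger_force: 98.0
```

```bash
python3 - <<'E'
from h import *
o=st(); tp=np.array(o['tool_pos']); print(np.round(o['wrist_torque'],3))
n='side'; im,d=snapshot(n); P=pts(n,d); Z=P[...,2]; hsv=cv2.cvtColor(im,cv2.COLOR_RGB2HSV)
S=P[(d>0)&(abs(Z-99)<6)&(P[...,0]>500)&(P[...,0]<670)&(P[...,1]>-30)&(P[...,1]<135)&(hsv[...,1]<60)]
A=np.c_[S[:,0]-660,S[:,1]-53,np.ones(len(S))]; c=np.linalg.lstsq(A,S[:,2],rcond=None)[0]
print('sheet top z at mouth',c[2].round(1),'slopes',np.degrees(c[:2]).round(2),len(S),'tongue end x',np.percentile(S[:,0],1))
E
```

```text
t 20.32 tcp [595.9  52.9 277.3] yaw_y -0.18 F [-5.4 -0.   2.2] w 11.0 ff 98.0
[-0.078  0.651 -0.019]
sheet top z at mouth 98.4 slopes [-0.02 -0.26] 433 tongue end x 559.2689055726034
```

{"api": "servo_tool", "payload": {
  "translation": [
    [0.0004,0,0],
    [0,0,0],
    [0,0,0]
  ],
  "turn": [0,0,0],
  "newtons": 20
}}

```text
time: 20.75
tool_pos: [595.8, 52.9, 277.3]
tool_rot: [[-1.0, 0.003, -0.001], [0.003, 1.0, 0.0], [0.001, 0.0, -1.0]]
force: [-6.3, -0.6, 2.3]
gripper_width: 11.0
finger_force: 98.0
```

{"api": "servo_tool", "payload": {
  "translation": [
    [0,0,0],
    [0,0,0],
    [0,0,0],
    [0,0,0],
    [0,0,0],
    [0,0,0],
    [0,0,0],
    [0,0,0]
  ],
  "turn": [0,0,0,0,0,0,0,0],
  "grip": -1
}}

```text
time: 21.75
tool_pos: [596.2, 52.9, 277.3]
tool_rot: [[-1.0, 0.003, 0.0], [0.003, 1.0, 0.0], [-0.0, 0.0, -1.0]]
force: [-0.2, -0.4, -0.5]
gripper_width: 85.5
finger_force: 0.0
```

{"api": "servo_tool", "payload": {
  "translation": [
    [0,0,-0.02],
    [0,0,-0.04],
    [0,0,-0.05],
    [0,0,-0.06],
    [0,0,-0.06],
    [0,0,-0.04],
    [0,0,0],
    [0,0,0]
  ],
  "turn": [0,0,0,0,0,0,0,0]
}}

```text
time: 22.75
tool_pos: [595.9, 52.9, 411.7]
tool_rot: [[-1.0, 0.003, -0.001], [0.003, 1.0, 0.0], [0.001, 0.0, -1.0]]
force: [0.2, 0.0, -0.1]
gripper_width: 85.6
finger_force: 0.0
```

```bash
python3 - <<'E'
from h import *
st()
n='side'; im,d=snapshot(n); P=pts(n,d); Z=P[...,2]; hsv=cv2.cvtColor(im,cv2.COLOR_RGB2HSV)
S=P[(d>0)&(abs(Z-99)<6)&(P[...,0]>500)&(P[...,0]<670)&(P[...,1]>-30)&(P[...,1]<135)&(hsv[...,1]<60)]
A=np.c_[S[:,0]-660,S[:,1]-53,np.ones(len(S))]; c=np.linalg.lstsq(A,S[:,2],rcond=None)[0]
print('sheet top z at mouth',c[2].round(1),'slopes',np.degrees(c[:2]).round(2),len(S),'tongue end x',np.percentile(S[:,0],1))
b=(hsv[...,0]>105)&(hsv[...,0]<125)&(hsv[...,1]>130)&(P[...,0]<650)&(P[...,0]>540)&(abs(P[...,1]-53)<40)
rect(b&(Z>130)&(Z<150),P,'fin',20)
im2,_=snapshot('scene')
cv2.imwrite('pics/f.png',np.vstack([cv2.resize(x[:,:,::-1],(460,290),interpolation=cv2.INTER_CUBIC) for x in (im[100:220,260:450],im2[110:230,280:470])]))
E
```

```text
t 22.75 tcp [595.9  52.9 411.7] yaw_y -0.18 F [ 0.2  0.  -0.1] w 85.6 ff 0.0
sheet top z at mouth 98.6 slopes [0.  0.5] 472 tongue end x 559.4143209629491
fin [320, 157, 16, 8, 92] med [595.4  49.1 141. ] rect [595.3  50.8] [39.  12.7] 0.48
```

View pics/f.png

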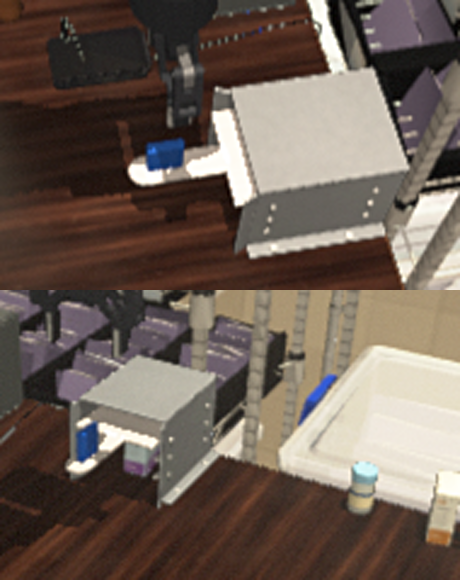

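The sheet lies flat on the top rails (true top about 97 mm). It has not moved since release, with the tongue end still at x about 559. The carton is in place and the gripper is clear, so I'm handing in.

```bash
python3 -c "
from plant import *
print(close_job())"
```

```text
the job is handed in; nothing more can be done
None
```

The job is handed in: the sheet lies flat on the top rails (the carton is in the stand) against the buffer, which I pressed to about 14 N and eased to about 6 N before letting go; it stayed put on release, and no verdict came back.

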